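Tip the front row of last bushes into the spring weigh pan

TASK

Pull the counting tray out from under the low plywood stand by its front lug, set it down on the bench and let go, then take it by its rear grip and tip it over the spring-hung weigh pan so that only the front row, two bushes, rolls off and their weight brings the pan down onto its stop. Then set the tray flat on the bench again with its other two rows still in their grooves and let go. Do not knock over or push aside the bottles, tin, hammer or shoe last standing about.

Things in the scene. Friction and masses are not known exactly. Their poses are not given: they have to be found in the camera images.
- tray: grey counting tray, about 0.6 kg loaded, origin on its underside on the centre line; x points to its rear, y across, z up. Floor 5 mm thick from x = -70 (open nose, no wall) to x = 52 mm, 146 mm wide; side and rear walls up to z = 28 mm; a 10 mm thick spine on the centre line makes two lanes. Three grooves behind three lips each hold a row of two bushes, one a lane
- tray_lip (a point): middle of the low front lip, at x = -22, z = 6 mm in the tray's frame. This lip is 1.6 mm high; two more, 6 mm high, cross the lanes at x = -3 to 1 and 21 to 25 mm. Tilted slowly nose down, the front row rolls over the low lip at about 28 to 33 degrees, the others over theirs only at about 60 to 66 degrees. Ahead of the low lip a flat apron runs 46 mm to the nose
- tray_grip (a point): centre of the tray's rear grip, an upright wooden block 36 mm long in x, 16 mm thick in y, from z = 30 to 78 mm; this point is at x = 46, z = 62 mm in the tray's frame, same axes. At the start it is under the stand's roof and cannot be reached from above
- tray_lug (a point): centre of the tray's front lug, an upright steel plate on the middle of the apron, 34 mm long in x, 10 mm thick in y, up to z = 54 mm; this point is at x = -51, z = 42 mm in the tray's frame. Fingers on the lug stand in the way of the front row
- bush1a_c (a point): centre of the front row's bush in the +y lane. Plain aluminium bush, a cylinder 20 mm in diameter and 60 mm long lying across the tray (its y axis is its length), 50 g; at the start centred -13.4 mm in x from the tray's own middle
- bush1b_c (a point): centre of the front row's bush in the -y lane. Plain aluminium bush, a cylinder 20 mm in diameter and 60 mm long lying across the tray (its y axis is its length), 50 g; at the start centred -13.4 mm in x from the tray's own middle
- bush2a_c (a point): centre of the middle row's bush in the +y lane. Plain aluminium bush, a cylinder 20 mm in diameter and 60 mm long lying across the tray (its y axis is its length), 50 g; at the start centred 11 mm in x from the tray's own middle
- bush2b_c (a point): centre of the middle row's bush in the -y lane. Plain aluminium bush, a cylinder 20 mm in diameter and 60 mm long lying across the tray (its y axis is its length), 50 g; at the start centred 11 mm in x from the tray's own middle
- bush3a_c (a point): centre of the rear row's bush in the +y lane. Plain aluminium bush, a cylinder 20 mm in diameter and 60 mm long lying across the tray (its y axis is its length), 50 g; at the start centred 35.5 mm in x from the tray's own middle
- bush3b_c (a point): centre of the rear row's bush in the -y lane. Plain aluminium bush, a cylinder 20 mm in diameter and 60 mm long lying across the tray (its y axis is its length), 50 g; at the start centred 35.5 mm in x from the tray's own middle
- rack: plywood stand fixed to the bench, origin under its centre, 150 (x) by 188 (y) by 107 mm high, open to its -x side, roof from z = 95 to 107 mm with its front edge at x = -75 mm; side walls 164 mm apart inside, back wall inner face at x = 63 mm, no floor. The tray stands on the bench under it, nose out to -x. It is left or right on the bench
- scale: green spring scale fixed to the bench, origin under the centre of its pan. Behind the pan stands a post at x = 125 to 161 mm, 70 mm wide, with a yoke on top, from x = 100 to 160 mm, 140 mm wide, top at 249 mm. Base plate 10 mm high from x = -95 to 175 mm, 160 mm wide. It is left or right on the bench, opposite the stand
- pan (a joint): how far the pan has sunk, 0 (empty, up) to 0.015 m (on its hard stop). One bush sinks it about 6 mm, two bring it to the stop
- pan_in (a point): centre of the pan's inner floor, axes as the scale. Open steel pan, 170 (x) by 150 mm (y) inside, walls 4 mm thick, rim 50 mm above this point; rim 90 mm above the bench when empty
- spray_c (a point): half-way up a spray bottle, 68 mm in diameter, 236 mm high; its trigger head sticks out 48 mm to its -x
- solvent_c (a point): half-way up a white bottle with a cap, 68 mm in diameter, 145 mm high
- tin_c (a point): half-way up a tin, 76 mm in diameter, 70 mm high
- last_c (a point): middle of a yellow shoe last 150 mm long (its x axis), 52 mm wide and 92 mm high lying across the stand's roof; this point is 45 mm above the roof
- hammer: hammer 200 mm long lying on the bench before the scale, origin under its middle, along its x axis
Mind the look-alikes: they are no part of the job. What is shaped like the part that bears bush1b_c but orange or yellow is not meant.

How it is judged:
On the way, in this order (a step that is already met when the one before it is completed fails the run):
1. the tray has been drawn out so that its grip is clear of the stand's roof by 30 mm or more, stands on the bench and is let go, all three rows still in their grooves (x of tray_grip in the frame of rack below -0.105 m and height (world z) of tray_grip below 0.068 m and angle between tray_grip's own z axis and vertical below 0.06 rad and contact force between the fingers and tray below 0.2 N and linear speed of tray below 0.02 m/s and x of bush2a_c in the frame of tray_grip between -0.044 and -0.026 m and z of bush2a_c in the frame of tray_grip between -0.055 and -0.035 m and x of bush2b_c in the frame of tray_grip between -0.044 and -0.026 m and z of bush2b_c in the frame of tray_grip between -0.055 and -0.035 m and x of bush3a_c in the frame of tray_grip between -0.0195 and -0.0015 m and z of bush3a_c in the frame of tray_grip between -0.055 and -0.035 m and x of bush3b_c in the frame of tray_grip between -0.0195 and -0.0015 m and z of bush3b_c in the frame of tray_grip between -0.055 and -0.035 m and x of bush1a_c in the frame of tray between -0.0224 and -0.0044 m and z of bush1a_c in the frame of tray between 0.007 and 0.027 m and x of bush1b_c in the frame of tray between -0.0224 and -0.0044 m and z of bush1b_c in the frame of tray between 0.007 and 0.027 m), for 0.2 s.
2. both bushes of the front row lie in the pan and the pan is on its stop (x of bush1a_c in the frame of pan_in between -0.085 and 0.085 m and y of bush1a_c in the frame of pan_in between -0.076 and 0.076 m and z of bush1a_c in the frame of pan_in between 0 and 0.045 m and x of bush1b_c in the frame of pan_in between -0.085 and 0.085 m and y of bush1b_c in the frame of pan_in between -0.076 and 0.076 m and z of bush1b_c in the frame of pan_in between 0 and 0.045 m and value of joint pan above 0.0132 m), for 0.3 s.
At the end, for the whole second after the job is handed in: Both front bushes lie in the pan, the pan is down on its stop (sunk 13.2 mm or more of 15), the four other bushes are in their own grooves of the tray (within 9 mm), and the tray stands flat on the bench (grip at its standing height within 6 mm, level within 0.06 rad), let go and at rest (all of step 2 and x of bush2a_c in the frame of tray_grip between -0.044 and -0.026 m and z of bush2a_c in the frame of tray_grip between -0.055 and -0.035 m and x of bush2b_c in the frame of tray_grip between -0.044 and -0.026 m and z of bush2b_c in the frame of tray_grip between -0.055 and -0.035 m and x of bush3a_c in the frame of tray_grip between -0.0195 and -0.0015 m and z of bush3a_c in the frame of tray_grip between -0.055 and -0.035 m and x of bush3b_c in the frame of tray_grip between -0.0195 and -0.0015 m and z of bush3b_c in the frame of tray_grip between -0.055 and -0.035 m and height (world z) of tray_grip below 0.068 m and angle between tray_grip's own z axis and vertical below 0.06 rad and contact force between the fingers and tray below 0.2 N and linear speed of tray below 0.02 m/s); the robot touches nothing.
It fails at once if the spray bottle, white bottle or tin is pushed more than 40 mm or knocked over (distance of any of spray_c, solvent_c, tin_c from where it was at the start of the episode above 0.04 m or angle between any of spray_c, solvent_c, tin_c's own z axis and vertical above 0.5 rad).
It fails at once if the shoe last is pushed more than 40 mm or knocked over (distance of last_c from where it was at the start of the episode above 0.04 m or angle between last_c's own z axis and vertical above 0.5 rad).
It fails at once if the hammer is pushed more than 40 mm (distance of hammer from where it was at the start of the episode above 0.04 m).
It fails at once if a bush of the middle or rear row falls off the tray (height (world z) of any of bush2a_c, bush2b_c, bush3a_c, bush3b_c below 0.01 m or x of any of bush2a_c, bush2b_c, bush3a_c, bush3b_c in the frame of tray below -0.07 m).
It also fails if it takes over 69 s, if anything falls off the work surface, if the arm or the gripper's body presses on something with over 40 N, if the wrist force passes 120 N, or if a joint passes its speed limit or range.

ROBOT

A 6-joint arm with a two-finger parallel gripper is mounted at the origin on the work surface. World frame = base frame: x ahead of the robot, y to its left, z up, the work surface at z = 0. Lengths are in m, angles in rad, forces in N, time in s.
With the tool pointing down it reaches from about 0.25 to 0.725 m from the base axis. Payload 4 kg.
Tool frame: the origin (TCP) lies midway between the tips of the shut fingers; the grasp point (between the pads) lies 19 mm behind it (bot.grip_point_offset is the distance from the TCP to the grasp point, in m); z points along the fingers, y is the line along which they close (so a half turn about z gives the same grasp; the last joint's range is limited). The gripper opens to 85 mm and grips with 20 to 120 N. Pads are 22 mm wide; open, the fingers measure 114 mm over their backs; the gripper's body (76 mm by 85 mm) begins 54 mm behind the grasp point. The pads swing forward as they close: fully open they stand 13 mm farther back than shut.
Start: joints at [1.152, 0.241, 0.005, 1.335, 0, 1.571], TCP at [0.203, 0.457, 0.231] pointing down, gripper open.
Joint ranges: [-2.72, 2.72], [-1.05, 1.87], [-1.09, 1.28], [-1.99, 2.15], [-1.42, 1.44], [-3.14, 3.14]. Speed limits (rad/s): [2.79, 2.79, 3.14, 3.14, 3.14, 3.14].

INTERFACE

Orientations are given as a unit quaternion [x, y, z, w].
In Python, from workcell import bot gives the robot as it stands.
- The arm moves only by the tool step_arm, never from a script. Its argument "targets" is text: rows parted by semicolons, each of 7 numbers parted by spaces: the opening, from -1 (shut) to 1 (fully open), so that 0 is half open, then the shift along the world's x, y, z normalised to -1 to 1, where 1 is 0.5 m, then the turn, a rotation vector about the world's x, y, z normalised to -1 to 1, where 1 is pi/4 rad. In form: gripper x y z wx wy wz; .... A call has 1 to 10 rows; each row is the pose to reach, as a shift and turn from the pose commanded when the call began; what a row does not reach only later rows make up. A row lasts 1/12 s, in which the tool goes at most 41.7 mm and 7.16 degrees, less where a joint would pass 70% of its speed; a pose out of reach is approached as far as the arm can. A call with a number of a shift or a turn outside -1 to 1 is refused whole. A call with a gripper value outside its range is refused whole. The fingers move at their own pace and stop on an object; the grip force is fixed at half the most. Time passes only in rows, so rows that repeat a pose let the fingers close. It gives the time, the measured TCP pose, the force, the opening and the grip force at its end, in the units of the state.
- bot.get_obs(): the state, without advancing time (a new reading comes with each control period).
- bot.camera(name): name is "scene" or "top" or "wrist"; returns the picture (384x512x3 uint8, red, green, blue); there is no depth.
- bot.camera_info(name): a dict with "vertical_fov" (degrees; the focal length in pixels is half the picture's height over the tangent of half this angle, whatever the lens; pixels are square), "cx", "cy" (the principal point, pixels), "pose" (4x4, takes a point from camera to world coordinates). Camera axes: x right, y up, looking along -z (the intrinsics and any distortion apply to the point x, -y, -z); pixel columns grow to the right and rows downward; lengths in m; the calibration is good to about 2 mm. A picture is of the moment at which its call begins: read the wrist's pose just before it. camera_info takes no time and is no camera call; for the wrist camera it gives the pose at the moment of the call.
- bot.job_done(): hands the job in; it is judged then, once.
The state is a dict: "clock": time; "joint_pos": joint angles; "joint_vel": joint speeds; "tau": joint torques, N m; "eef_pos": TCP position; "tool_rot": TCP orientation; "ft_force": force on the tool from outside, world axes, zero at the start; "ft_torque": the same for the moment, N m; "grip_width": finger opening in m; "grasp_force": force on a finger pad.
Only numpy, scipy, OpenCV 4.12 (cv2) and the standard library are available. Lean on these libraries where they do the work, as an engineer would, in place of code of your own. Each camera call takes 0.05 s, during which the arm holds its last target. There are 200 camera calls.

## Working session

There is one attempt and no reset: what is moved stays moved. The work goes in short steps, Python scripts to look and compute and a tool call to move; the robot and the scene stay as the last step left them, time stands still between calls to the robot, and variables do not carry over. Pictures are saved under pics/ and viewed, at most 10 in all, crops included, and the job is handed in when it is done.

Besides the shell and the picture viewer there is one more tool, called after ">>>" in YAML: its name, and indented under it one key for each argument. step_arm: Moves the arm, as the interface text tells. Scaled input: -1 to 1 covers 0.5 m each way for a shift and pi/4 rad each way for a turn. Its arguments: {"type":"object","properties":{"targets":{"type":"string"}},"required":["targets"]}

```bash
mkdir -p pics; cat > h.py <<'E'
import numpy as np, cv2
from workcell import bot
def cam(n):
    i=bot.camera_info(n); return i, cv2.cvtColor(bot.camera(n),cv2.COLOR_RGB2BGR)
def foc(i): return 192/np.tan(np.radians(i['vertical_fov'])/2)
def ray(i,u,v):
    f=foc(i);P=np.array(i['pose']);d=P[:3,:3]@np.array([(u-i['cx'])/f,-(v-i['cy'])/f,-1]);return P[:3,3],d
def onz(i,u,v,z):
    o,d=ray(i,u,v);return o+d*(z-o[2])/d[2]
def proj(i,p):
    P=np.array(i['pose']);c=P[:3,:3].T@(np.array(p)-P[:3,3]);f=foc(i)
    return np.array([i['cx']+f*c[0]/-c[2], i['cy']-f*c[1]/-c[2]])
E
python3 - <<'E'
from h import *
for n in ['top','scene']:
    i,m=cam(n); cv2.imwrite(f'pics/{n}0.png',m); print(n,{k:(np.round(v,4).tolist() if k=='pose' else v) for k,v in i.items()})
o=bot.get_obs();print(o)
E
```

```text
top {'vertical_fov': 56.2229766482711, 'cx': 260.2063218240941, 'cy': 188.02137577355916, 'pose': [[-0.0117, 0.9921, -0.1249, 0.4623], [-0.9997, -0.0089, 0.0227, -0.0304], [0.0214, 0.1251, 0.9919, 0.9968], [0.0, 0.0, 0.0, 1.0]]}
scene {'vertical_fov': 56.27617383717899, 'cx': 258.47465437099027, 'cy': 187.5562667694115, 'pose': [[0.8402, -0.4556, 0.2941, 0.8311], [0.5423, 0.7091, -0.4507, -0.4758], [-0.0032, 0.5382, 0.8428, 0.9461], [0.0, 0.0, 0.0, 1.0]]}
{'clock': 0.1, 'joint_pos': array([1.15202996e+00, 2.41337144e-01, 3.87863848e-03, 1.33522729e+00,
       1.50242919e-05, 1.57081408e+00]), 'joint_vel': array([-4.12255246e-04, -1.83516329e-03,  2.25758595e-03, -2.36327300e-04,
        2.96853151e-05, -1.67214593e-03]), 'tau': array([ 8.22284292e-04, -3.73137689e+01,  2.53010327e+01,  1.08638877e-02,
        4.69320651e-05, -2.74421194e-05]), 'eef_pos': array([0.20308208, 0.45627934, 0.23050976]), 'tool_rot': array([ 2.07865194e-01,  9.78157026e-01, -9.22539659e-04, -2.03708852e-04]), 'ft_force': array([ 0.76430754,  0.03860311, -0.91165579]), 'ft_torque': array([-0.01425325, -0.03763867, -0.01469662]), 'grasp_force': 0.0, 'grip_width': 0.08556571558553891}
```

View pics/top0.png

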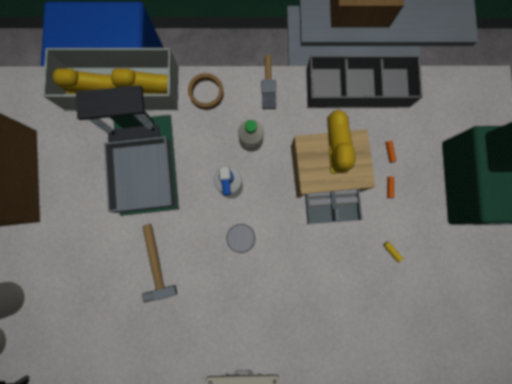

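View pics/scene0.png

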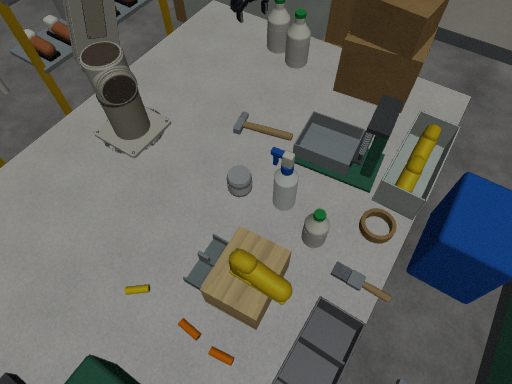

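Top view: the stand's roof is at about (333,163), with its front facing the robot and the tray nose and lug below it at (333,207). The scale pan is at (140,175), its post on the far side. The hammer is at (155,262), tin (241,238), spray bottle (228,181), white bottle (251,134). Loose orange cylinders at (391,151) and (391,187) and a yellow one at (393,252) are look-alikes. The bushes I need are the aluminium ones in the grey tray. I'll confirm that with an enlarged crop.

```bash
python3 - <<'E'
from h import *
m=cv2.imread('pics/top0.png'); s=cv2.imread('pics/scene0.png')
a=cv2.resize(m[120:240,285:405],(480,480),interpolation=cv2.INTER_CUBIC)
b=cv2.resize(m[75:225,95:185],(288,480),interpolation=cv2.INTER_CUBIC)
cv2.imwrite('pics/crop1.png',np.hstack([a,b]))
i=bot.camera_info('top')
hsv=cv2.cvtColor(m,cv2.COLOR_BGR2HSV)
print(hsv[180,320],hsv[207,320],hsv[175,140],hsv[220,230])
for n,pt,z in [('roofBL',(294,139),.107),('roofBR',(368,130),.107),('roofFR',(374,186),.107),('roofFL',(301,194),.107),('tin',(241,238),.07),('spray',(228,181),.2),('solv',(251,134),.1)]:
    print(n,onz(i,*pt,z).round(4))
E
```

```text
[ 19 100 138] [97 26 87] [105  29 105] [ 18   9 144]
roofBL [ 0.6993 -0.1382  0.107 ]
roofBR [ 0.7218 -0.329   0.107 ]
roofFR [ 0.5769 -0.337   0.107 ]
roofFL [ 0.5584 -0.1524  0.107 ]
tin [ 0.4509 -0.001   0.07  ]
spray [0.5791 0.0233 0.2   ]
solv [ 0.715  -0.0289  0.1   ]
```

View pics/crop1.png

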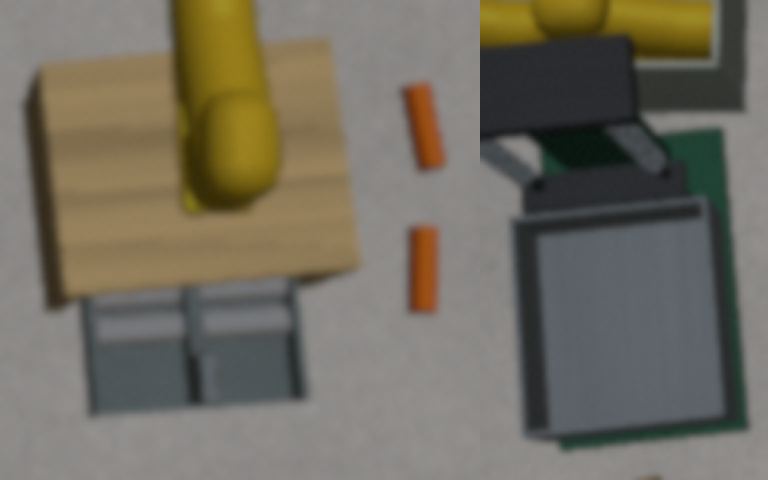

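The crop shows two plain aluminium bushes side by side in the front groove, at crop (140,320) and (247,318), top view about (320,200) and (347,199). They are the front row. The orange ones are decoys lying loose. The lug's top is at crop (208,376).

```bash
python3 - <<'E'
from h import *
i=bot.camera_info('top')
C=lambda x,y:(285+x/4-.4,120+y/4-.4)
D=lambda x,y:(95+(x-480)/3.2-.3,75+y/3.2-.3)
for n,pt,z in [('noseL',C(91,412),.003),('noseR',C(307,398),.003),('lug',C(208,376),.054),('bL',C(140,320),.027),('bR',C(247,318),.027),
 ('panFL',D(527,437),.09),('panFR',D(727,418),.09),('panBL',D(513,215),.09),('panBR',D(707,200),.09),('hamtop',(149,226),.01),('hamhead',(160,294),.02)]:
    print(n,onz(i,*pt,z).round(4))
E
```

```text
noseL [ 0.49   -0.1822  0.003 ]
noseR [ 0.498  -0.3327  0.003 ]
lug [ 0.5113 -0.2523  0.054 ]
bL [ 0.5512 -0.2137  0.027 ]
bR [ 0.5519 -0.2868  0.027 ]
panFL [0.5213 0.3268 0.09  ]
panFR [0.5346 0.1716 0.09  ]
panBL [0.6991 0.3451 0.09  ]
panBR [0.7106 0.1909 0.09  ]
hamtop [0.4854 0.2501 0.01  ]
hamhead [0.3071 0.2138 0.02  ]
```

```bash
cat >> h.py <<'E'
from scipy.spatial.transform import Rotation as Ro
def rel(gp,yaw,tilt):
    """gp grasp point, yaw = direction of tray +x axis (rad), tilt deg: + leans tool top to tray -x. prints shift/turn numbers from measured pose"""
    o=bot.get_obs(); t=np.radians(tilt)
    f=np.array([np.cos(yaw),np.sin(yaw),0]); y=np.array([-f[1],f[0],0])
    z=f*np.sin(t)-np.array([0,0,1])*np.cos(t)
    R=Ro.from_matrix(np.c_[np.cross(y,z),y,z]); R0=Ro.from_quat(o['tool_rot'])
    tcp=np.array(gp)+.019*z
    d=(tcp-o['eef_pos'])/.5; w=(R*R0.inv()).as_rotvec()/(np.pi/4)
    print('t',round(o['clock'],2),'tcp',tcp.round(4),'shift',d.round(4),'turn',w.round(4),'F',o['ft_force'].round(1),'gw',round(o['grip_width'],4),'j',o['joint_pos'].round(2))
E
python3 -c "
from h import *
rel([.49,-.251,.16],.08,20)"
```

```text
t 0.1 tcp [ 0.4965 -0.2505  0.1421] shift [ 0.5868 -1.4135 -0.1767] turn [-0.0733 -0.4431  0.629 ] F [ 0.8  0.  -0.9] gw 0.0856 j [1.15 0.24 0.   1.34 0.   1.57]
```

>>> step_arm:
  targets: "0 0.05 -0.06 0.05 0 -0.04 0.06; 0 0.1 -0.14 0.05 0 -0.08 0.12; 0 0.15 -0.22 0.05 0 -0.12 0.18; 0 0.2 -0.3 0.05 0 -0.16 0.24; 0 0.24 -0.38 0.05 0 -0.2 0.3; 0 0.28 -0.46 0.05 0 -0.24 0.36; 0 0.32 -0.54 0.05 0 -0.28 0.42; 0 0.35 -0.62 0.05 0 -0.32 0.48; 0 0.38 -0.7 0.05 0 -0.36 0.54; 0 0.4 -0.78 0.05 0 -0.38 0.58"

```text
clock: 0.93
eef_pos: [0.3938, 0.0946, 0.2561]
tool_rot: [-0.021, 0.989, 0.031, 0.145]
ft_force: [1.4, -0.6, -0.3]
grip_width: 0.0424
grasp_force: 0.0
```

```bash
python3 -c "
from h import *
rel([.49,-.251,.16],.08,20)"
```

```text
t 0.93 tcp [ 0.4965 -0.2505  0.1421] shift [ 0.2054 -0.6902 -0.228 ] turn [-0.0644 -0.0759  0.0344] F [ 1.4 -0.6 -0.3] gw 0.0424 j [ 0.24 -0.2  -0.43  1.04 -0.    0.19]
```

>>> step_arm:
  targets: "0 0.02 -0.08 0 0 -0.02 0.01; 0 0.04 -0.16 0 0 -0.04 0.02; 0 0.06 -0.24 0 0 -0.06 0.03; 0 0.08 -0.32 0 -0.02 -0.07 0.03; 0 0.11 -0.4 -0.04 -0.04 -0.08 0.03; 0 0.14 -0.48 -0.08 -0.06 -0.08 0.03; 0 0.17 -0.56 -0.13 -0.06 -0.08 0.03; 0 0.2 -0.63 -0.18 -0.06 -0.08 0.03; 0 0.205 -0.67 -0.22 -0.06 -0.08 0.03; 0 0.205 -0.67 -0.22 -0.06 -0.08 0.03"

```text
clock: 1.77
eef_pos: [0.4951, -0.2418, 0.1411]
tool_rot: [-0.033, 0.985, 0.009, 0.171]
ft_force: [-0.2, 0.4, -0.8]
grip_width: 0.0427
grasp_force: 0.0
```

```bash
python3 -c "
from h import *
i,m=cam('wrist'); rel([.49,-.251,.16],.08,20)
for p in [(.512,-.252,.054),(.494,-.2535,.005),(.552,-.25,.027)]:
    u=proj(i,p); print(u)
cv2.imwrite('pics/w1.png',m)
print(i['vertical_fov'],i['cx'],i['cy'],np.round(i['pose'],3).tolist())"
```

```text
t 1.82 tcp [ 0.4965 -0.2505  0.1421] shift [ 0.0035 -0.0196  0.0015] turn [-0.0094 -0.0071  0.0136] F [-0.3 -0.6 -0.6] gw 0.0426 j [-0.57  0.21 -0.35  0.74  0.21 -0.61]
[240.31088981 169.59877055]
[241.35751358 115.53831086]
[242.07288719 189.25967764]
59.97193759939699 257.9808774140974 181.66923528989213 [[-0.068, -0.789, -0.61, 0.372], [0.998, -0.049, -0.048, -0.25], [0.007, -0.612, 0.791, 0.248], [0.0, 0.0, 0.0, 1.0]]
```

View pics/w1.png

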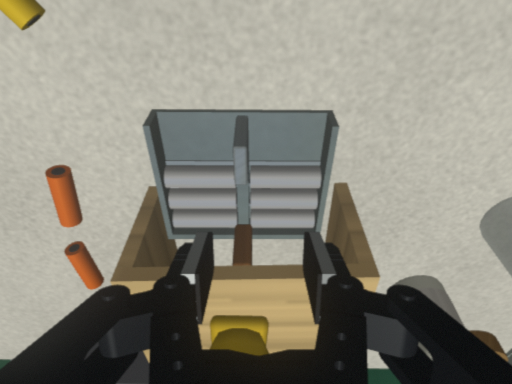

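The wrist view shows the lug's top face centred at (240,168), against my prediction of (240,170). The tray's yaw is about 0.07 and all six bushes are in their grooves. The lug estimate holds, so I descend and grip it.

```bash
python3 -c "
from h import *
rel([.509,-.2522,.044],.07,20)"
```

```text
t 1.82 tcp [ 0.5155 -0.2517  0.0261] shift [ 0.0415 -0.0221 -0.2305] turn [-0.0094 -0.0071  0.0009] F [-0.3 -0.6 -0.6] gw 0.0426 j [-0.57  0.21 -0.35  0.74  0.21 -0.61]
```

>>> step_arm:
  targets: "0 0.015 -0.022 -0.04 -0.009 -0.007 0; 0 0.03 -0.022 -0.08 -0.009 -0.007 0; 0 0.04 -0.022 -0.12 -0.009 -0.007 0; 0 0.041 -0.022 -0.16 -0.009 -0.007 0; 0 0.041 -0.022 -0.2 -0.009 -0.007 0; 0 0.041 -0.022 -0.23 -0.009 -0.007 0; 0 0.041 -0.022 -0.23 -0.009 -0.007 0; -1 0.041 -0.022 -0.23 -0.009 -0.007 0; -1 0.041 -0.022 -0.23 -0.009 -0.007 0; -1 0.041 -0.022 -0.23 -0.009 -0.007 0"

```text
clock: 2.65
eef_pos: [0.5185, -0.2505, 0.0335]
tool_rot: [-0.037, 0.983, 0.004, 0.178]
ft_force: [0.9, -2.4, 0.7]
grip_width: 0.0087
grasp_force: 58.1
```

>>> step_arm:
  targets: "-1 0 0 0 0 0 0; -1 0 0 0 0 0 0; -1 0 0 0 0 0 0; -1 0 0 0 0 0 0"

```text
clock: 2.98
eef_pos: [0.5185, -0.2504, 0.0335]
tool_rot: [-0.037, 0.983, 0.004, 0.179]
ft_force: [-1.6, 1.3, 6.5]
grip_width: 0.0092
grasp_force: 60.2
```

>>> step_arm:
  targets: "-1 -0.006 0 0 0 0 0; -1 -0.02 -0.001 0 0 0 0; -1 -0.036 -0.002 0 0 0 0; -1 -0.052 -0.003 0 0 0 0; -1 -0.068 -0.005 0 0 0 0; -1 -0.084 -0.006 0 0 0 0; -1 -0.1 -0.007 0 0 0 0; -1 -0.116 -0.008 0 0 0 0; -1 -0.132 -0.009 0 0 0 0; -1 -0.148 -0.01 0 0 0 0"

```text
clock: 3.82
eef_pos: [0.4451, -0.2556, 0.0334]
tool_rot: [-0.037, 0.983, 0.004, 0.18]
ft_force: [4.6, 0.2, 4.9]
grip_width: 0.0088
grasp_force: 59.7
```

>>> step_arm:
  targets: "-1 -0.016 -0.001 0 0 0 0; -1 -0.032 -0.002 0 0 0 0; -1 -0.048 -0.003 0 0 0 0; -1 -0.064 -0.004 0 0 0 0; -1 -0.08 -0.005 0 0 0 0; -1 -0.096 -0.006 0 0 0 0; -1 -0.108 -0.007 0 0 0 0; -1 -0.114 -0.008 0 0 0 0; -1 -0.116 -0.008 0 0 0 0; -1 -0.116 -0.008 0 0 0 0"

```text
clock: 4.65
eef_pos: [0.387, -0.2597, 0.0334]
tool_rot: [-0.037, 0.983, 0.004, 0.18]
ft_force: [2.7, -0.5, 9.7]
grip_width: 0.0087
grasp_force: 60.3
```

```bash
python3 -c "
from h import *
i,m=cam('scene'); cv2.imwrite('pics/s1.png',cv2.resize(m[150:350,100:340],(720,600)));rel([.509,-.2522,.044],.07,20)"
```

```text
t 4.7 tcp [ 0.5155 -0.2517  0.0261] shift [ 0.257   0.016  -0.0145] turn [ 0.0064  0.016  -0.0049] F [3.1 0.4 9.4] gw 0.0088 j [-0.76  0.24 -0.68  0.4   0.26 -0.8 ]
```

View pics/s1.png

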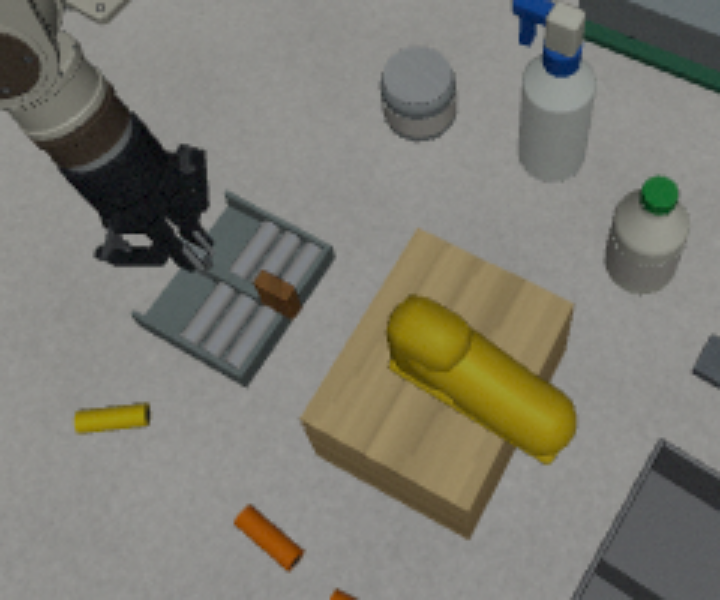

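The tray is out on the bench with all six bushes in their grooves: grip block at crop (277,290), clear of the roof. Release and lift.

>>> step_arm:
  targets: "0 0 0 0 0 0 0; 0 0 0 0 0 0 0; 0 0 0 0 0 0 0; 0 0 0 0 0 0 0; 0 0 0 0.02 0 0 0; 0 -0.01 0 0.06 0 0 0; 0 -0.02 0 0.12 0 0 0; 0 -0.02 0 0.18 0 0 0; 0 -0.02 0 0.24 0 0 0; 0 -0.02 0 0.3 0 0 0"

```text
clock: 5.53
eef_pos: [0.3741, -0.258, 0.1821]
tool_rot: [-0.036, 0.984, 0.005, 0.176]
ft_force: [0.4, -1.2, -0.5]
grip_width: 0.043
grasp_force: 0.0
```

```bash
python3 -c "
from h import *
i,m=cam('top'); cv2.imwrite('pics/t1.png',cv2.resize(m[160:310,270:420],(600,600),interpolation=cv2.INTER_CUBIC));rel([.477,-.2545,.14],.07,0)
rel([.477,-.2545,.062],.07,0)
print(proj(i,(.477,-.2545,.078)), proj(i,(.38,-.261,.054)))
hsv=cv2.cvtColor(m,cv2.COLOR_BGR2HSV)
k=((hsv[...,0]<18)&(hsv[...,1]>90)&(hsv[...,2]<130)).astype(np.uint8);k[:, :300]=0;k[:190]=0
n,l,st,c=cv2.connectedComponentsWithStats(k);print(st[1:],c[1:])"
```

```text
t 5.58 tcp [ 0.477  -0.2545  0.121 ] shift [ 0.199   0.0126 -0.1354] turn [-0.0202  0.4615 -0.0068] F [ 1.3 -1.   3.9] gw 0.0425 j [-0.78 -0.   -0.46  0.87  0.26 -0.82]
t 5.58 tcp [ 0.477  -0.2545  0.043 ] shift [ 0.199   0.0126 -0.2914] turn [-0.0202  0.4615 -0.0068] F [ 1.3 -1.   3.9] gw 0.0425 j [-0.78 -0.   -0.46  0.87  0.26 -0.82]
[340.15676858 226.52860427] [341.89009899 264.36307989]
[[387 190   3   8  15]
 [335 222   8  12  89]
 [387 309   1   1   1]
 [378 311   2   2   2]
 [371 312   4   5   6]
 [376 314   1   1   1]
 [378 314   1   1   1]
 [373 317   4   3   4]
 [377 316   2   1   2]
 [370 319   1   1   1]
 [369 319   5   7  11]
 [373 322   1   1   1]
 [373 325   1   1   1]
 [370 327   1   1   1]
 [372 328   1   1   1]
 [429 367   2   2   3]
 [419 371   1   1   1]
 [421 370   1   1   1]
 [405 370  29  14  88]
 [435 370   1   1   1]
 [415 372   1   1   1]
 [434 372   4   4   8]
 [420 376   1   1   1]
 [431 377   5   2   5]
 [409 379   1   1   1]
 [431 379   6   3   9]
 [409 381   2   3   4]
 [411 381   1   1   1]
 [413 380   2   2   2]
 [418 380   1   1   1]
 [438 381   1   
[... 519 characters left out ...]
  ]
 [370.         327.        ]
 [372.         328.        ]
 [429.66666667 367.66666667]
 [419.         371.        ]
 [421.         370.        ]
 [421.125      377.13636364]
 [435.         370.        ]
 [415.         372.        ]
 [435.5        373.5       ]
 [420.         376.        ]
 [433.         377.2       ]
 [409.         379.        ]
 [433.77777778 379.77777778]
 [409.25       382.25      ]
 [411.         381.        ]
 [413.5        380.5       ]
 [418.         380.        ]
 [438.         381.        ]
 [405.         383.        ]
 [412.         383.        ]
 [416.         382.        ]
 [418.5        382.5       ]
 [423.         383.        ]
 [434.5        383.        ]]
```

View pics/t1.png

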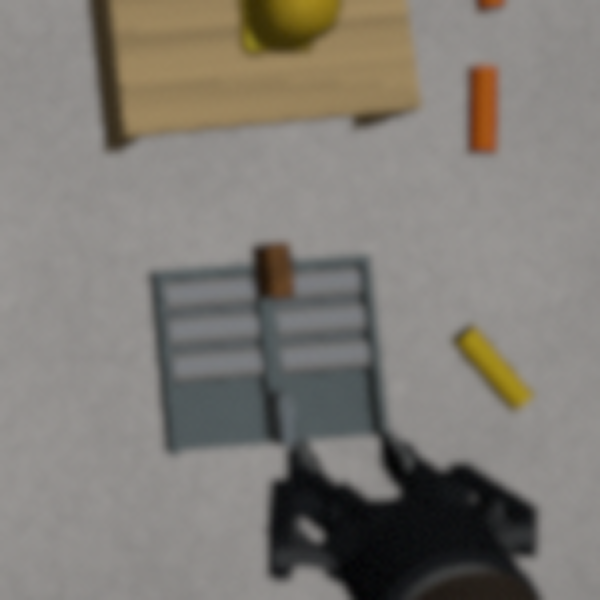

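The tray sits level and released: grip block top at crop (277,270), lug at (288,415), six bushes in place. Moving over the grip.

>>> step_arm:
  targets: "0 0.05 0.005 -0.02 0 0.1 0; 0 0.1 0.01 -0.05 0 0.2 0; 0 0.15 0.014 -0.08 -0.01 0.3 0.01; 0 0.18 0.014 -0.11 -0.02 0.4 0.01; 0 0.196 0.014 -0.13 -0.02 0.46 0.01; 0 0.196 0.014 -0.17 -0.02 0.46 0.01; 0 0.196 0.014 -0.21 -0.02 0.46 0.01; 0 0.196 0.014 -0.25 -0.02 0.46 0.01; 0 0.196 0.014 -0.27 -0.02 0.46 0.01; 0 0.196 0.014 -0.28 -0.02 0.46 0.01"

```text
clock: 6.42
eef_pos: [0.4713, -0.2507, 0.0388]
tool_rot: [-0.04, 0.999, 0.006, -0.005]
ft_force: [-0.7, 0.4, -0.1]
grip_width: 0.0424
grasp_force: 0.0
```

```bash
python3 -c "
from h import *
rel([.4755,-.2535,.062],.085,0)"
```

```text
t 6.42 tcp [ 0.4755 -0.2535  0.043 ] shift [ 0.0085 -0.0056  0.0084] turn [-0.0135 -0.0138  0.0057] F [-0.7  0.4 -0.1] gw 0.0424 j [-0.49  0.48 -0.19  0.92  0.   -0.57]
```

>>> step_arm:
  targets: "0 0.006 -0.006 0.008 -0.013 -0.014 0.006; 0 0.006 -0.006 0.008 -0.013 -0.014 0.006; -1 0.006 -0.006 0.008 -0.013 -0.014 0.006; -1 0.006 -0.006 0.008 -0.013 -0.014 0.006; -1 0.006 -0.006 0.008 -0.013 -0.014 0.006; -1 0.006 -0.006 0.008 -0.013 -0.014 0.006; -1 0.006 -0.006 0.008 -0.013 -0.014 0.006; -1 0.006 -0.006 0.016 -0.013 -0.014 0.006; -1 0.006 -0.006 0.032 -0.013 -0.014 0.006; -1 0.006 -0.006 0.05 -0.013 -0.014 0.006"

```text
clock: 7.25
eef_pos: [0.4748, -0.254, 0.0657]
tool_rot: [-0.043, 0.999, -0.0, 0.001]
ft_force: [0.9, 0.5, -5.4]
grip_width: 0.0154
grasp_force: 58.4
```

```bash
python3 -c "
from h import *
rel([.40,-.20,.26],.085,0)
i,m=cam('scene'); cv2.imwrite('pics/s2.png',cv2.resize(m[150:350,100:340],(720,600)))"
```

```text
t 7.25 tcp [ 0.4   -0.2    0.241] shift [-0.1496  0.108   0.3505] turn [ 0.0005  0.002  -0.0002] F [ 0.9  0.5 -5.4] gw 0.0154 j [-0.49  0.44 -0.16  0.96  0.   -0.58]
```

View pics/s2.png

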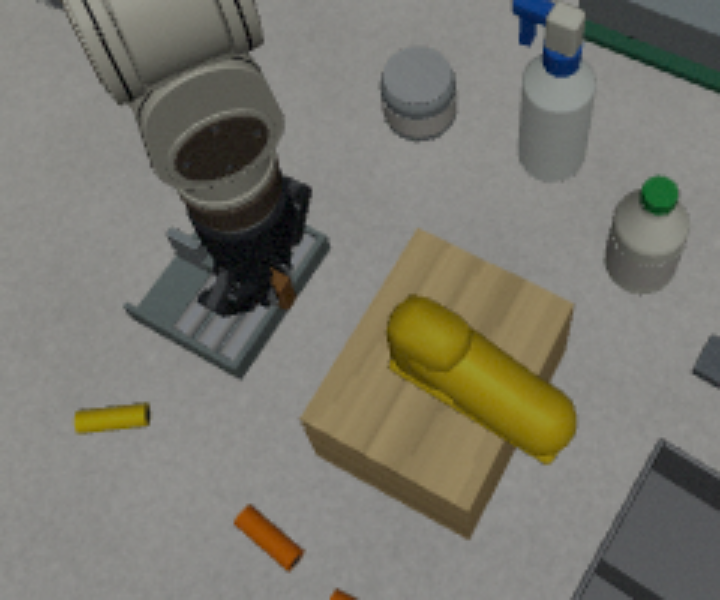

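The tray is held level and off the bench: fz is −5.4 N, grip width 15 mm. Lift, turn and travel in front of the bottles.

>>> step_arm:
  targets: "-1 0 0 0.03 0 0 0; -1 -0.01 0 0.07 0 0 -0.02; -1 -0.03 0.01 0.11 0 0 -0.07; -1 -0.05 0.02 0.15 0 0 -0.14; -1 -0.07 0.04 0.19 0 0 -0.21; -1 -0.09 0.06 0.23 0 0 -0.29; -1 -0.11 0.08 0.27 0 0 -0.37; -1 -0.13 0.11 0.31 0 0 -0.45; -1 -0.15 0.14 0.34 0 0 -0.53; -1 -0.17 0.17 0.36 0 0 -0.61"

```text
clock: 8.13
eef_pos: [0.391, -0.1694, 0.2483]
tool_rot: [0.197, 0.98, -0.002, 0.003]
ft_force: [1.1, 0.3, -5.8]
grip_width: 0.0153
grasp_force: 59.4
```

```bash
python3 -c "
from h import *
rel([.40,.12,.27],-1.476,0)"
```

```text
t 8.13 tcp [0.4   0.12  0.251] shift [0.018  0.5788 0.0053] turn [ 0.0098  0.003  -1.3732] F [ 1.1  0.3 -5.8] gw 0.0153 j [-0.41  0.08 -0.14  1.34 -0.   -0.01]
```

>>> step_arm:
  targets: "-1 -0.01 0.04 0.01 0 0 -0.08; -1 -0.02 0.09 0.01 0 0 -0.17; -1 -0.03 0.14 0.01 0 0 -0.26; -1 -0.04 0.19 0.01 0 0 -0.35; -1 -0.04 0.24 0.01 0 0 -0.44; -1 -0.04 0.29 0.01 0 0 -0.53; -1 -0.04 0.34 0.01 0 0 -0.62; -1 -0.03 0.39 0.01 0 0 -0.71; -1 -0.02 0.44 0.01 0 0 -0.8; -1 -0.01 0.48 0.01 0 0 -0.88"

```text
clock: 8.97
eef_pos: [0.3857, 0.0718, 0.2516]
tool_rot: [0.517, 0.856, -0.002, 0.002]
ft_force: [0.4, -0.4, -5.7]
grip_width: 0.0153
grasp_force: 59.4
```

>>> step_arm:
  targets: "-1 0.005 0.04 0 0 0 -0.08; -1 0.01 0.08 0 0 0 -0.16; -1 0.015 0.11 0 0 0 -0.24; -1 0.02 0.13 0 0 0 -0.32; -1 0.025 0.145 0 0 0 -0.39; -1 0.03 0.155 0 0 0 -0.44; -1 0.03 0.16 0 0 0 -0.47; -1 0.03 0.16 0 0 0 -0.48; -1 0.03 0.16 0 0 0 -0.48"

```text
clock: 9.72
eef_pos: [0.4007, 0.1501, 0.2512]
tool_rot: [0.667, 0.745, -0.003, 0.001]
ft_force: [0.3, -0.1, -5.3]
grip_width: 0.0154
grasp_force: 59.4
```

```bash
python3 -c "
from h import *
rel([.617,.159,.25],-1.476,0)"
```

```text
t 9.72 tcp [0.617 0.159 0.231] shift [ 0.4326  0.0178 -0.0404] turn [ 0.007  -0.003  -0.0186] F [ 0.3 -0.1 -5.3] gw 0.0154 j [ 0.36  0.09 -0.12  1.36 -0.    1.82]
```

>>> step_arm:
  targets: "-1 0.02 0 0 0 0 0; -1 0.06 0.005 0 0 0 0; -1 0.11 0.01 -0.01 0 0 -0.01; -1 0.17 0.015 -0.01 0 0 -0.02; -1 0.23 0.018 -0.02 0 0 -0.02; -1 0.29 0.018 -0.02 0 0 -0.02; -1 0.35 0.018 -0.03 0 0 -0.02; -1 0.4 0.018 -0.04 0 0 -0.02; -1 0.43 0.018 -0.04 0 0 -0.02; -1 0.432 0.018 -0.04 0 0 -0.02"

```text
clock: 10.55
eef_pos: [0.6205, 0.1581, 0.2288]
tool_rot: [0.674, 0.739, -0.003, 0.001]
ft_force: [-0.7, -0.4, -6.0]
grip_width: 0.0153
grasp_force: 59.5
```

```bash
python3 -c "
from h import *
i,m=cam('scene'); t,n=cam('top')
a=cv2.resize(m[60:240,210:410],(400,360),interpolation=3);b=cv2.resize(n[90:240,90:250],(384,360),interpolation=3)
cv2.imwrite('pics/s3.png',np.hstack([a,b]));rel([.617,.159,.222],-1.476,33);rel([.617,.159,.222],-1.476,15)"
```

```text
t 10.65 tcp [0.618  0.1487 0.2061] shift [ 0.0007 -0.0197 -0.0476] turn [-0.7235 -0.0731  0.0048] F [-0.1 -0.2 -5.9] gw 0.0152 j [ 0.25  0.53  0.43  1.47 -0.    1.73]
t 10.65 tcp [0.6175 0.1541 0.2036] shift [-0.0004 -0.0089 -0.0525] turn [-0.3252 -0.0359  0.004 ] F [-0.1 -0.2 -5.9] gw 0.0152 j [ 0.25  0.53  0.43  1.47 -0.    1.73]
```

View pics/s3.png

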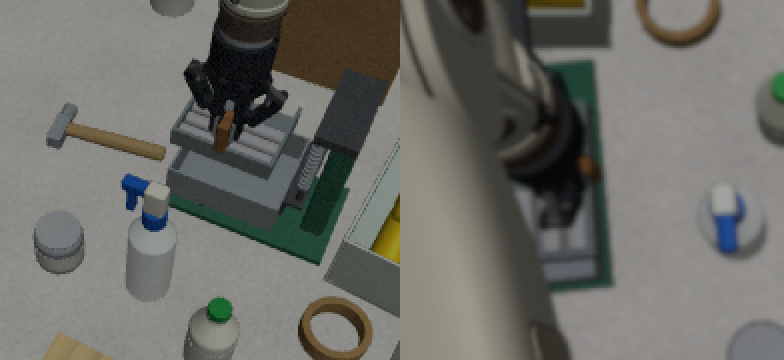

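The tray hangs level over the pan, nose toward +y, the rows intact. Tilt to about 25° first, then slowly on.

>>> step_arm:
  targets: "-1 0 -0.001 -0.01 -0.03 -0.003 0; -1 0 -0.003 -0.025 -0.08 -0.009 0; -1 0 -0.005 -0.04 -0.14 -0.015 0; -1 0 -0.007 -0.05 -0.2 -0.022 0; -1 0 -0.008 -0.052 -0.26 -0.028 0; -1 0 -0.009 -0.052 -0.32 -0.035 0; -1 0 -0.011 -0.051 -0.38 -0.041 0; -1 0 -0.013 -0.051 -0.44 -0.047 0; -1 0 -0.015 -0.05 -0.5 -0.053 0; -1 0 -0.015 -0.05 -0.53 -0.055 0"

```text
clock: 11.48
eef_pos: [0.616, 0.1533, 0.2063]
tool_rot: [0.658, 0.723, -0.141, 0.156]
ft_force: [0.3, 0.4, -5.7]
grip_width: 0.0151
grasp_force: 59.5
```

```bash
python3 -c "
from h import *
rel([.617,.159,.222],-1.476,38)"
```

```text
t 11.48 tcp [0.6181 0.1474 0.207 ] shift [ 0.0042 -0.0118  0.0014] turn [-0.3038 -0.0269 -0.0006] F [ 0.3  0.4 -5.7] gw 0.0151 j [ 0.43  0.63  0.47  1.55 -0.4   1.94]
```

>>> step_arm:
  targets: "-1 0 -0.001 0 -0.02 -0.002 0; -1 0 -0.002 0 -0.045 -0.004 0; -1 0.001 -0.003 0 -0.07 -0.006 0; -1 0.001 -0.004 0 -0.095 -0.008 0; -1 0.002 -0.005 0 -0.12 -0.01 0; -1 0.002 -0.006 0 -0.145 -0.013 0; -1 0.003 -0.007 0 -0.17 -0.015 0; -1 0.003 -0.008 0.001 -0.195 -0.018 0; -1 0.004 -0.009 0.001 -0.22 -0.02 0; -1 0.004 -0.01 0.001 -0.24 -0.022 0"

```text
clock: 12.32
eef_pos: [0.6192, 0.147, 0.2066]
tool_rot: [0.642, 0.705, -0.203, 0.224]
ft_force: [-0.6, 0.4, -5.3]
grip_width: 0.015
grasp_force: 59.6
```

>>> step_arm:
  targets: "-1 0 -0.001 0 -0.02 -0.002 0; -1 0 -0.002 0 -0.04 -0.004 0; -1 0 -0.003 0 -0.06 -0.005 0; -1 0 -0.003 0 -0.06 -0.005 0; -1 0 -0.003 0 -0.06 -0.005 0; -1 0 -0.003 0 -0.06 -0.005 0"

```text
clock: 12.82
eef_pos: [0.6192, 0.1454, 0.207]
tool_rot: [0.637, 0.699, -0.217, 0.24]
ft_force: [0.5, -0.2, -4.7]
grip_width: 0.0152
grasp_force: 59.8
```

```bash
python3 -c "
from h import *
i,m=cam('scene'); t,n=cam('top')
a=cv2.resize(m[60:210,260:410],(600,600),interpolation=3)
cv2.imwrite('pics/s4.png',a);rel([.617,.159,.222],-1.476,0)"
```

```text
t 12.92 tcp [0.617 0.159 0.203] shift [-0.0046  0.0275 -0.0086] turn [0.8352 0.0815 0.0029] F [ 0.3  0.2 -4.5] gw 0.015 j [ 0.5   0.73  0.55  1.68 -0.6   2.07]
```

View pics/s4.png

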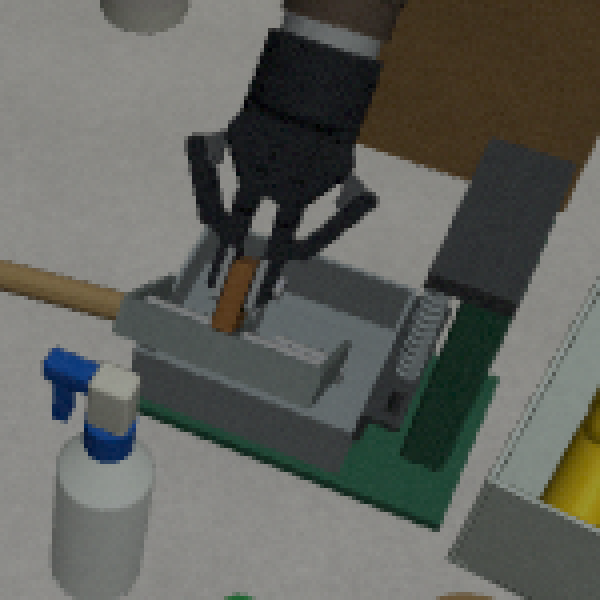

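The force dropped about 1 N, the weight of two bushes, and the pan looks sunk. Level the tray and back it out the way it came.

>>> step_arm:
  targets: "-1 0 0.002 0.01 0.04 0.004 0; -1 0 0.005 0.02 0.12 0.012 0; -1 -0.001 0.008 0.03 0.21 0.02 0; -1 -0.002 0.011 0.04 0.3 0.03 0; -1 -0.003 0.014 0.05 0.39 0.04 0; -1 -0.003 0.017 0.06 0.48 0.05 0; -1 -0.004 0.02 0.06 0.57 0.06 0; -1 -0.005 0.023 0.06 0.66 0.07 0; -1 -0.005 0.026 0.06 0.75 0.075 0; -1 -0.005 0.028 0.06 0.82 0.08 0"

```text
clock: 13.75
eef_pos: [0.6167, 0.158, 0.238]
tool_rot: [0.674, 0.739, -0.004, 0.004]
ft_force: [-0.0, 0.1, -5.0]
grip_width: 0.0153
grasp_force: 59.6
```

>>> step_arm:
  targets: "-1 -0.03 0 0 0.01 0 0; -1 -0.08 0 0 0.01 0 0; -1 -0.14 -0.005 0.01 0.01 0 0.01; -1 -0.2 -0.01 0.01 0.01 0 0.02; -1 -0.26 -0.015 0.02 0.01 0 0.02; -1 -0.32 -0.018 0.02 0.01 0 0.02; -1 -0.37 -0.018 0.03 0.01 0 0.02; -1 -0.41 -0.018 0.03 0.01 0 0.02; -1 -0.44 -0.018 0.03 0.01 0 0.02; -1 -0.45 -0.018 0.03 0.01 0 0.02"

```text
clock: 14.58
eef_pos: [0.3891, 0.1492, 0.2526]
tool_rot: [0.667, 0.745, -0.002, 0.002]
ft_force: [0.3, -0.3, -3.8]
grip_width: 0.0149
grasp_force: 59.6
```

```bash
python3 -c "
from h import *
rel([.38,-.15,.26],-.2,0);o=bot.get_obs();print(o['eef_pos'])"
```

```text
t 14.58 tcp [ 0.38  -0.15   0.241] shift [-0.0182 -0.5985 -0.0232] turn [0.0068 0.0054 1.6056] F [ 0.3 -0.3 -3.8] gw 0.0149 j [ 0.37  0.07 -0.15  1.36 -0.01  1.83]
[0.3891026  0.14924198 0.25258823]
```

>>> step_arm:
  targets: "-1 0 -0.03 0 0 0 0.05; -1 -0.005 -0.07 0 0 0 0.12; -1 -0.01 -0.11 0 0 0 0.2; -1 -0.015 -0.16 0 0 0 0.28; -1 -0.018 -0.21 0 0 0 0.36; -1 -0.02 -0.26 0 0 0 0.44; -1 -0.02 -0.31 0 0 0 0.52; -1 -0.02 -0.36 0 0 0 0.6; -1 -0.02 -0.41 0 0 0 0.68; -1 -0.02 -0.46 0 0 0 0.76"

```text
clock: 15.42
eef_pos: [0.3819, -0.0817, 0.2524]
tool_rot: [0.418, 0.909, -0.002, 0.003]
ft_force: [-0.5, -0.2, -4.3]
grip_width: 0.0152
grasp_force: 59.6
```

>>> step_arm:
  targets: "-1 0 -0.05 0 0 0 0.08; -1 0.01 -0.1 -0.01 0 0 0.16; -1 0.03 -0.15 -0.02 0 0 0.24; -1 0.05 -0.19 -0.04 0 0 0.32; -1 0.07 -0.22 -0.07 0 0 0.4; -1 0.09 -0.24 -0.1 0 0 0.48; -1 0.11 -0.25 -0.13 0 0 0.56; -1 0.12 -0.25 -0.16 0 0 0.64; -1 0.12 -0.25 -0.19 0 0 0.7; -1 0.12 -0.25 -0.22 0 0 0.72"

```text
clock: 16.25
eef_pos: [0.4423, -0.2059, 0.1412]
tool_rot: [0.148, 0.989, -0.001, 0.003]
ft_force: [-1.3, 0.6, -4.2]
grip_width: 0.0155
grasp_force: 59.7
```

```bash
python3 -c "
from h import *
rel([.45,-.22,.062],-.1,0);o=bot.get_obs();print(o['eef_pos'])"
```

```text
t 16.25 tcp [ 0.45  -0.22   0.043] shift [ 0.0154 -0.0282 -0.1964] turn [0.0039 0.0062 0.2522] F [-1.3  0.6 -4.2] gw 0.0155 j [-0.43  0.27 -0.2   1.1  -0.   -0.14]
[ 0.44229636 -0.20588866  0.14119997]
```

>>> step_arm:
  targets: "-1 0 0 -0.03 0 0 0; -1 0 0 -0.07 0 0 0; -1 0 0 -0.11 0 0 0; -1 0 0 -0.14 0 0 0; -1 0 0 -0.16 0 0 0; -1 0 0 -0.17 0.004 0.006 0; -1 0 0 -0.178 0.004 0.006 0; -1 0 0 -0.184 0.004 0.006 0; -1 0 0 -0.187 0.004 0.006 0; -1 0 0 -0.187 0.004 0.006 0"

```text
clock: 17.08
eef_pos: [0.442, -0.2049, 0.0487]
tool_rot: [0.149, 0.989, 0.0, 0.0]
ft_force: [-0.2, 0.0, -3.5]
grip_width: 0.0152
grasp_force: 59.6
```

>>> step_arm:
  targets: "-1 0 0 -0.002 0 0 0; -1 0 0 -0.004 0 0 0; -1 0 0 -0.006 0 0 0; -1 0 0 -0.006 0 0 0; -1 0 0 -0.006 0 0 0"

```text
clock: 17.5
eef_pos: [0.4423, -0.2049, 0.047]
tool_rot: [0.149, 0.989, 0.0, 0.001]
ft_force: [-1.5, 2.1, 5.8]
grip_width: 0.0156
grasp_force: 61.3
```

>>> step_arm:
  targets: "-0.5 0 0 0 0 0 0; 0 0 0 0 0 0 0; 0 0 0 0 0 0 0; 0 0 0 0 0 0 0; 0 0 0 0 0 0 0; 0 0 0 0.03 0 0 0; 0 0 0 0.08 0 0 0; 0 0 0 0.15 0 0 0; 0 0 0 0.22 0 0 0; 0 0 0 0.28 0 0 0"

```text
clock: 18.33
eef_pos: [0.4417, -0.2047, 0.1873]
tool_rot: [0.149, 0.989, 0.001, 0.0]
ft_force: [0.6, -1.2, 0.9]
grip_width: 0.0427
grasp_force: 0.0
```

>>> step_arm:
  targets: "0 -0.04 0 0.04 0 0 0; 0 -0.1 0 0.06 0 0 0; 0 -0.16 0 0.06 0 0 0; 0 -0.22 0 0.06 0 0 0; 0 -0.26 0 0.06 0 0 0; 0 -0.26 0 0.06 0 0 0"

```text
clock: 18.83
eef_pos: [0.308, -0.2039, 0.2153]
tool_rot: [0.15, 0.989, 0.001, -0.001]
ft_force: [-0.4, 0.6, -0.0]
grip_width: 0.0428
grasp_force: 0.0
```

```bash
python3 -c "
from h import *
t,n=cam('top');i,m=cam('scene')
a=cv2.resize(n[180:300,280:380],(400,480),interpolation=3)
b=cv2.resize(n[100:220,95:195],(400,480),interpolation=3)
cv2.imwrite('pics/t5.png',np.hstack([a,b]));o=bot.get_obs();print(o['clock'],o['ft_force'],o['eef_pos'])
for p in [(.442,-.205,.078)]: print(proj(t,p))"
```

```text
18.9333 [-0.56980476 -0.45439927 -0.13807439] [ 0.3114318  -0.20482618  0.21562026]
[321.31383365 240.60711064]
```

View pics/t5.png

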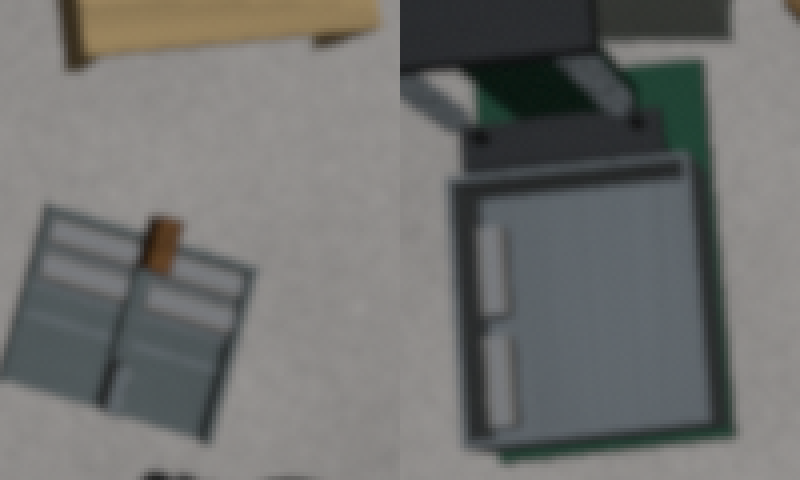

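The tray lies flat with the middle and rear rows in place at crop left, the front groove empty. Both front bushes lie in the pan at crop (495,270) and (502,380). Handing in.

```bash
python3 -c "
from workcell import bot
print(bot.job_done())"
```

```text
the job is handed in; nothing more can be done
None
```

I handed the job in at about 19 s: both front bushes are in the pan, and the tray is back on the bench, let go, with its other four bushes in their grooves. I did not measure that the pan reached its stop, and the hand-in returned no verdict.

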